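# Set the rotating microscope stage to the red line

### The job

Set the angle of the graduated microscope stage: with a fingertip, gently push the black disc round by its upright posts, either way, until the white index line on the disc lines up with the red target line on the scale ring, then take the hand clear. Push only, without gripping the posts; leave the red rider at its setting, and leave the bottle, dish, slide box and other things around the stage undisturbed.

Things in the scene. Friction and masses are not known exactly. Their poses are not given: they have to be found in the camera images.
- stage: Fixed graduated stage on its lamp base: cream box 240 x 225 mm, 40 mm tall, carrying a fixed white scale ring 216 mm across whose flat top is 48 mm above the table, with black lines every 5 degrees (longer every 10, longest every 30). Bolted down. Origin: centre of its underside on the table, z up, -x its front
- dial: The turning part: black disc 168 mm across, top 56 mm above the table, turning endlessly either way about the stage's vertical axis. Stays where it is left; about 1.7 N on a post turns it, more than 20 N from the fingers spoils its bearing. A slide with low clips (within 45 mm of the centre, 8 mm high) turns with it. Origin: on the axis at table height; its -x points along the index line
- stage_axis (a point): centre of the disc's top, on the turning axis, 56 mm above the table
- index (a point): outer end of the white index line (4 mm wide, radial, on the disc's top), 85 mm from the axis; it turns with the disc
- target (a point): inner end of the red target line (4 mm wide, radial, over the white ring from 86 mm outwards), 85 mm from the axis, 50 mm above the table. The line is on a small red rider (block 10 x 12 x 16 mm on the ring's outer edge, 108 to 119 mm from the axis), to be left as it is; about 4 N would slide it along the ring
- post_a (a point): centre of the top of a turning post: upright metal pin 12 mm across, 22 mm tall above the disc (top 78 mm above the table), 70 mm from the axis, 60 degrees counter-clockwise of the index line seen from above; fixed to the disc
- post_b (a point): centre of the top of a turning post: upright metal pin 12 mm across, 22 mm tall above the disc (top 78 mm above the table), 70 mm from the axis, opposite the index line; fixed to the disc
- post_c (a point): centre of the top of a turning post: upright metal pin 12 mm across, 22 mm tall above the disc (top 78 mm above the table), 70 mm from the axis, 60 degrees clockwise of the index line seen from above; fixed to the disc
- oil_bottle: amber dropper bottle 28 mm across, 72 mm tall, loose; origin: centre of underside; a bystander, to be left where it stands
- petri_dish: clear lidded dish 60 mm across, 16 mm tall, loose; origin: centre of underside; a bystander, to be left where it stands
- objective_case: black case with clear cap, 42 mm across, 62 mm tall, loose; origin: centre of underside; a bystander, to be left where it stands
- sample_vial: clear vial with blue cap, 32 mm across, 48 mm tall, loose; origin: centre of underside; a bystander, to be left where it stands
- filter_mount: dark round filter mount 45 mm across, 8 mm thick, with a 10 mm stub, loose; origin: centre of underside; a bystander, to be left where it stands
- slide_box: blue slide box 83 x 98 x 36 mm, loose; origin: centre of underside; a bystander, to be left where it stands
- forceps: steel forceps 132 mm long, 13 mm wide, 8 mm tall, lying flat along their own x, loose; origin: on the table near their middle; a bystander, to be left where it stands

How it is judged:
By the outcome, as a careful person would: the job done as asked, in the order asked, and still so for the second after the job is handed in, with the robot touching nothing.
It also fails if it takes over 48 s, if anything falls off the work surface, if the arm or the gripper's body presses on something with over 40 N, if the wrist force passes 120 N, or if a joint passes its speed limit or range.

### The arm

A 6-joint arm with a two-finger parallel gripper is mounted at the origin on the work surface. World frame = base frame: x ahead of the robot, y to its left, z up, the work surface at z = 0. Lengths are in m, angles in rad, forces in N, time in s.
With the tool pointing down it reaches from about 0.35 to 0.775 m from the base axis. Payload 7.3 kg.
Tool frame: the origin (TCP) lies between the finger pads; the fingertips stand robot.tcp_to_tips ahead of it and the grasp point (between the pads) lies 2 mm behind it (robot.tcp_to_tips is the distance from the TCP to the fingertips, in m); y points along the fingers, x is the direction in which the jaws open and shut, and the axes are right-handed (so a half turn about y gives the same grasp; the last joint's range is limited). The gripper opens to 92 mm and grips with 3 to 60 N. Pads are 19 mm wide; open, the fingers measure 130 mm over their backs; the gripper's body (75 mm by 190 mm) begins 47 mm behind the grasp point.
Start: joints at [1.059, 0.342, 1.524, -0, 1.275, -0.146], TCP at [0.188, 0.49, 0.244] pointing down, gripper open.
Joint ranges: [-2.53, 2.53], [-0.77, 2.02], [0.04, 2.7], [-1, 4.14], [0.28, 2.66], [-3.11, 3.11]. Speed limits (rad/s): [2.57, 2.57, 3.14, 3.14, 3.14, 3.14].

### API

Orientations are given as [roll, pitch, yaw] about the fixed x, y, z axes, in that order (R = Rz(yaw) Ry(pitch) Rx(roll)).
In Python, from cell import status, read_camera, get_calibration, robot gives the robot as it stands.
- The arm moves only by the shell command python3 -m creep 'ROWS' [FORCE]. ROWS is JSON, a list of rows, each an object of numbers: "dx", "dy", "dz": the shift along the tool's x, y, z in m; "rx", "ry", "rz": the turn, a rotation vector about the tool's x, y, z in rad; "gripper": the opening, from 0 (shut) to 1 (fully open). A call has 1 to 20 rows; each row is the pose to reach, as a shift and turn from the pose commanded when the call began, along the tool's axes at that moment; what a row does not reach only later rows make up. A row lasts 1/8 s, in which the tool goes at most 62.5 mm and 10.7 degrees, less where a joint would pass 70% of its speed; a pose out of reach is approached as far as the arm can. A call with a gripper value outside its range is refused whole. The fingers move at their own pace and stop on an object; FORCE is the grip in N (left out, the last holds). Time passes only in rows, so rows that repeat a pose let the fingers close. It gives the time, the measured TCP pose, the force and the opening at its end, in the units of the state.
- status.observe(): the state, without advancing time (a new reading comes with each control period).
- read_camera(name): name is "side" or "top" or "wrist"; returns (picture, depth): 420x560x3 uint8, red, green, blue; 420x560 float32, m along the optical axis (not along the pixel's ray), 0 where there is no reading.
- get_calibration(name): a dict with "fx", "fy", "cx", "cy" (pixels), "xyz" and "rotation" of the camera in the world; the wrist camera has in their place "mount" (4x4, takes a point from camera to tool coordinates, whose origin is the TCP and whose axes are the tool frame's). Camera axes: x right, y down, z forward; pixel columns grow to the right and rows downward; lengths in m; the calibration is good to about 2 mm. The wrist camera is an equidistant fisheye: a pixel r from the principal point sees the ray r / f radians off the axis. A picture is of the moment at which its call begins: read the wrist's pose just before it. get_calibration takes no time and is no camera call.
- robot.hand_in(): hands the job in, once; it reports no verdict.
The state is a dict: "time": time; "qpos": joint angles; "qvel": joint speeds; "joint_efforts": joint torques, N m; "tool_pos": TCP position; "tool_rot": TCP orientation; "contact_force": force on the tool from outside, world axes, zero at the start; "torque": the same for the moment, N m; "opening": finger opening in m.
Only numpy, scipy, OpenCV 4.12 (cv2) and the standard library are available. Lean on these libraries where they do the work, as an engineer would, in place of code of your own. Each camera call takes 0.05 s, during which the arm holds its last target.

## Working session

There is one attempt and no reset: what is moved stays moved. The work goes in short steps, Python scripts to look and compute and a shell command to move; the robot and the scene stay as the last step left them, time stands still between calls to the robot, and variables do not carry over. Pictures are saved under pics/ and viewed, and the job is handed in when it is done.

```bash
mkdir -p pics; ls
python3 - <<'E'
from cell import status, read_camera, get_calibration, robot
import cv2
s=status.observe();print(s, robot.tcp_to_tips)
for n in("top","side"):
    p,d=read_camera(n);cv2.imwrite(f"pics/{n}0.png",p[:,:,::-1]);print(n,get_calibration(n))
    import numpy as np;np.save(f"{n}0.npy",d);np.save(f"{n}0p.npy",p)
E
```

```text
pics
{'time': 0.0, 'qpos': array([ 1.05896426e+00,  3.42698799e-01,  1.52498762e+00, -5.84540054e-06,
        1.27537831e+00, -1.46024701e-01]), 'qvel': array([ 0.00112309, -0.00069289, -0.00011364,  0.00016956,  0.00263565,
        0.00161483]), 'joint_efforts': array([ 5.98592960e-04, -4.31237626e+01, -2.44218528e+01,  7.18666683e-02,
        5.61051350e-02, -1.68598258e-04]), 'tool_pos': array([0.1876075 , 0.48994639, 0.24306761]), 'tool_rot': array([-1.57058766e+00,  1.45722173e-03,  1.20499082e+00]), 'contact_force': array([ 0.169504  , -0.10715131, -0.06769667]), 'torque': array([ 0.01006636,  0.01108269, -0.01032786]), 'opening': 0.09175675685411212} 0.017
top {'fx': 412.59405178804616, 'fy': 412.59405178804616, 'cx': 283.1324912981177, 'cy': 209.02347410937261, 'xyz': array([0.51521996, 0.05957257, 0.90923074]), 'rotation': array([-3.05027815,  0.0210836 , -1.57554885])}
side {'fx': 426.15195780464666, 'fy': 426.15195780464666, 'cx': 279.1196637676119, 'cy': 211.69386486100666, 'xyz': array([0.37557025, 0.78232121, 0.69593732]), 'rotation': array([-2.25299969e+00,  1.24734035e-03, -2.81507286e+00])}
```

View pics/top0.png

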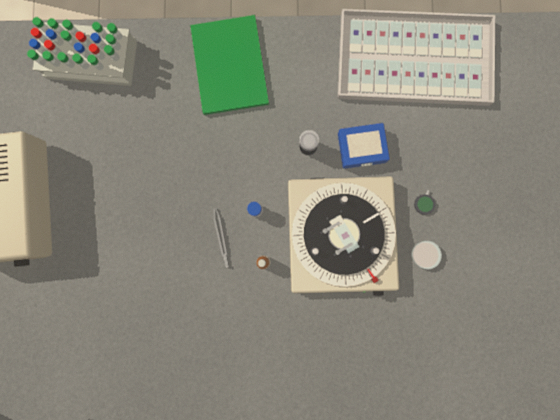

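View pics/side0.png

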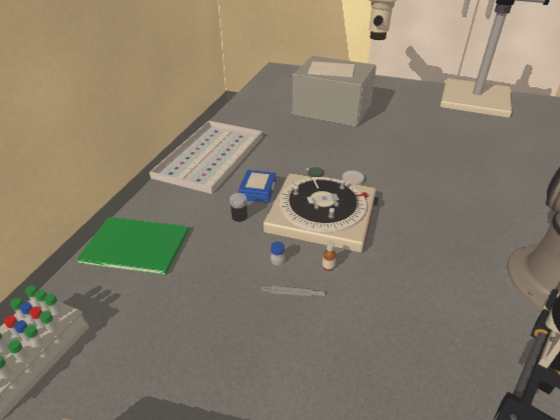

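Top view: stage centre is near (345,234), the index line at about (370,218), the red target at about (373,275), and the posts near (344,199), (316,251), (375,251). I'll measure these precisely.

```bash
cat > h.py <<'E'
import numpy as np, cv2
from scipy.spatial.transform import Rotation as R
from cell import status, read_camera, get_calibration, robot
def topx(uv,z,n="top"):
    c=get_calibration(n);M=R.from_euler('xyz',c['rotation']).as_matrix()
    uv=np.atleast_2d(uv).astype(float)
    r=np.c_[(uv[:,0]-c['cx'])/c['fx'],(uv[:,1]-c['cy'])/c['fy'],np.ones(len(uv))]@M.T
    return c['xyz']+r*((z-c['xyz'][2])/r[:,2])[:,None]
def proj(P,n="top"):
    c=get_calibration(n);M=R.from_euler('xyz',c['rotation']).as_matrix()
    q=(np.atleast_2d(P)-c['xyz'])@M
    return np.c_[c['cx']+c['fx']*q[:,0]/q[:,2],c['cy']+c['fy']*q[:,1]/q[:,2]]
def dialfit(p,show=None):
    hsv=cv2.cvtColor(p,cv2.COLOR_RGB2HSV).astype(int)
    # black disc: rectify to metric at z=.056
    return hsv
def rect(p,z,cx,cy,half=.13,res=.0005,n="top"):
    N=int(2*half/res)
    # image: rows decreasing x (up=+x), cols decreasing y (right=-y)
    i,j=np.mgrid[0:N,0:N]
    X=cx+half-i*res; Y=cy+half-j*res
    uv=proj(np.c_[X.ravel(),Y.ravel(),np.full(N*N,z)],n).astype(np.float32)
    return cv2.remap(p,uv[:,0].reshape(N,N),uv[:,1].reshape(N,N),cv2.INTER_CUBIC)
E
python3 - <<'E'
from h import *
p=np.load('top0p.npy')
print(topx([[345,234],[370,218],[373,275],[254,209],[262,263],[309,140],[425,204],[427,255],[222,238]],.056))
c=topx([345,234],.056)[0]
cv2.imwrite('pics/r0.png',rect(p,.056,c[0],c[1])[:,:,::-1]);print(c)
E
```

```text
[[ 0.54095558 -0.04998057  0.056     ]
 [ 0.57365046 -0.10202933  0.056     ]
 [ 0.4572167  -0.10533829  0.056     ]
 [ 0.59390569  0.13780625  0.056     ]
 [ 0.4823738   0.12115168  0.056     ]
 [ 0.73909562  0.02199662  0.056     ]
 [ 0.60190742 -0.21578016  0.056     ]
 [ 0.49725064 -0.21607823  0.056     ]
 [ 0.53405827  0.2040649   0.056     ]]
[ 0.54095558 -0.04998057  0.056     ]
```

View pics/r0.png

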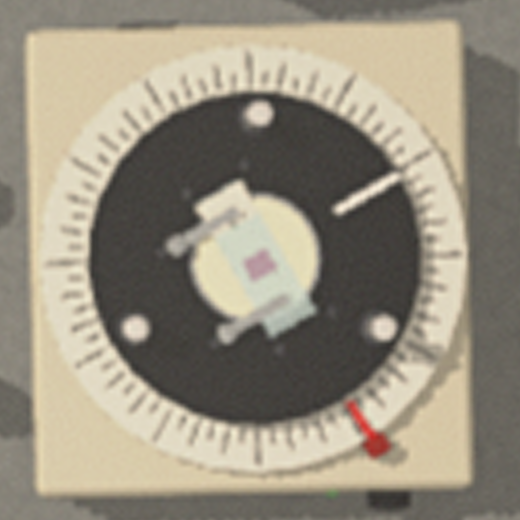

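```bash
cat >> h.py <<'E'
def measure(p,save=None):
    c0=np.array([.541,-.050]);half=.13;res=.0005
    def w(ij): ij=np.atleast_2d(ij);return np.c_[c0[0]+half-ij[:,1]*res,c0[1]+half-ij[:,0]*res]
    r=rect(p,.056,*c0); g=cv2.cvtColor(r,cv2.COLOR_RGB2GRAY)
    m=(cv2.GaussianBlur(g,(5,5),0)<105).astype(np.uint8)
    n,l,st,ce=cv2.connectedComponentsWithStats(m)
    k=l[330,230]
    cs,_=cv2.findContours((l==k).astype(np.uint8),cv2.RETR_EXTERNAL,cv2.CHAIN_APPROX_NONE)
    pts=w(cv2.convexHull(max(cs,key=cv2.contourArea))[:,0,:])
    from scipy.optimize import least_squares
    f=least_squares(lambda q:np.hypot(*(pts-q[:2]).T)-q[2],[*c0,.084],loss='soft_l1',f_scale=.0005)
    C=f.x[:2]
    # polar profiles
    a=np.radians(np.arange(-180,180,.1))
    def prof(z,r0,r1,fun):
        rr=np.linspace(r0,r1,24);A,RR=np.meshgrid(a,rr)
        P=np.c_[(C[0]+RR*np.cos(A)).ravel(),(C[1]+RR*np.sin(A)).ravel(),np.full(A.size,z)]
        uv=proj(P).astype(np.float32)
        s=cv2.remap(p,uv[:,0].reshape(A.shape),uv[:,1].reshape(A.shape),cv2.INTER_LINEAR).astype(float)
        return fun(s).mean(0)
    ip=prof(.056,.055,.080,lambda s:s.min(2)); tp=prof(.050,.088,.105,lambda s:s[...,0]-s[...,1:].max(2))
    def peak(q):
        i=q.argmax();b=np.median(q);ww=np.clip(np.roll(q,1800-i)[1740:1861]-b-.3*(q[i]-b),0,None)
        return np.degrees(a[i])+(ww*np.arange(-60,61)*.1).sum()/ww.sum(),q[i]-b
    return f.x,peak(ip),peak(tp)
E
python3 - <<'E'
from h import *
p=np.load('top0p.npy');print(measure(p))
E
```

```text
(array([ 0.55989403, -0.04800982,  0.16967067]), (np.float64(-73.28958965994602), np.float64(96.375)), (np.float64(-152.1353867333698), np.float64(17.541666666666664)))
```

```bash
python3 - <<'E'
s=open('h.py').read()
a=s.index("    m=(cv2.Gauss");b=s.index("    from scipy.optimize")
s=s[:a]+'''    pts=[];cc=np.array([.5420,-.0480]);rr=np.arange(.074,.094,.00025)
    G=cv2.GaussianBlur(g,(3,3),0).astype(np.float32)
    for t in np.radians(np.arange(0,360,2)):
        X=cc[0]+rr*np.cos(t);Y=cc[1]+rr*np.sin(t)
        v=cv2.remap(G,((c0[1]+half-Y)/res).astype(np.float32)[None],((c0[0]+half-X)/res).astype(np.float32)[None],cv2.INTER_LINEAR)[0]
        d=v[8:]-v[:-8];k=d.argmax()
        if d[k]>25: pts.append([X[k+4],Y[k+4]])
    pts=np.array(pts)
'''+s[b:]
open('h.py','w').write(s)
E
python3 - <<'E'
from h import *
p=np.load('top0p.npy');print(measure(p))
E
```

```text
(array([ 0.5419586 , -0.04723569,  0.08306775]), (np.float64(-59.79847074696275), np.float64(139.08333333333331)), (np.float64(-146.36247066610696), np.float64(121.33333333333333)))
```

```bash
python3 -m creep '[{"dx":-0.01,"dz":-0.018,"ry":0.04,"gripper":0},{"dx":-0.03,"dz":-0.054,"dy":0.005,"ry":0.11,"gripper":0},{"dx":-0.055,"dz":-0.1,"dy":0.01,"ry":0.21,"gripper":0},{"dx":-0.08,"dz":-0.145,"dy":0.015,"ry":0.3,"gripper":0},{"dx":-0.107,"dz":-0.192,"dy":0.02,"ry":0.4,"gripper":0},{"dx":-0.133,"dz":-0.24,"dy":0.03,"ry":0.5,"gripper":0},{"dx":-0.16,"dz":-0.288,"dy":0.04,"ry":0.6,"gripper":0},{"dx":-0.187,"dz":-0.336,"dy":0.05,"ry":0.7,"gripper":0},{"dx":-0.213,"dz":-0.384,"dy":0.06,"ry":0.8,"gripper":0},{"dx":-0.24,"dz":-0.432,"dy":0.07,"ry":0.9,"gripper":0},{"dx":-0.266,"dz":-0.48,"dy":0.08,"ry":1.0,"gripper":0},{"dx":-0.29,"dz":-0.52,"dy":0.09,"ry":1.09,"gripper":0},{"dx":-0.305,"dz":-0.55,"dy":0.1,"ry":1.15,"gripper":0},{"dx":-0.315,"dz":-0.567,"dy":0.103,"ry":1.19,"gripper":0},{"dx":-0.32,"dz":-0.576,"dy":0.103,"ry":1.205,"gripper":0},{"dx":-0.32,"dz":-0.576,"dy":0.103,"ry":1.205,"gripper":0}]' 20
python3 - <<'E'
from h import *
for n in("top","wrist"):
    p,d=read_camera(n);cv2.imwrite(f"pics/{n}1.png",p[:,:,::-1])
print(status.observe())
E
```

```text
{'time': 0.2, 'qpos': array([ 1.05898513e+00,  3.42471005e-01,  1.52458614e+00, -2.28931122e-05,
        1.27540455e+00, -1.46034559e-01]), 'qvel': array([ 2.16274357e-04, -1.38399575e-03, -1.55572475e-03,  1.01797773e-03,
        1.81631747e-03, -5.16767131e-05]), 'joint_efforts': array([ 6.80037774e-04, -4.31085491e+01, -2.44157785e+01,  7.17402482e-02,
        5.38544124e-02, -9.92481864e-05]), 'tool_pos': array([0.18768518, 0.49009677, 0.24332602]), 'tool_rot': array([-1.57069153e+00,  8.62977466e-04,  1.20502641e+00]), 'contact_force': array([-0.58785309, -1.02570371, -0.39771752]), 'torque': array([-0.06782764,  0.03386657,  0.02911204]), 'opening': 0.09173768161639786}invalid input at $[0]: expected keys dx, dy, dz, rx, ry, rz, gripper
```

```bash
python3 -m creep '[{"dx":-0.01,"dy":0,"dz":-0.018,"rx":0,"ry":0.04,"rz":0,"gripper":0},{"dx":-0.03,"dy":0.005,"dz":-0.054,"rx":0,"ry":0.11,"rz":0,"gripper":0},{"dx":-0.055,"dy":0.01,"dz":-0.1,"rx":0,"ry":0.21,"rz":0,"gripper":0},{"dx":-0.08,"dy":0.015,"dz":-0.145,"rx":0,"ry":0.3,"rz":0,"gripper":0},{"dx":-0.107,"dy":0.02,"dz":-0.192,"rx":0,"ry":0.4,"rz":0,"gripper":0},{"dx":-0.133,"dy":0.03,"dz":-0.24,"rx":0,"ry":0.5,"rz":0,"gripper":0},{"dx":-0.16,"dy":0.04,"dz":-0.288,"rx":0,"ry":0.6,"rz":0,"gripper":0},{"dx":-0.187,"dy":0.05,"dz":-0.336,"rx":0,"ry":0.7,"rz":0,"gripper":0},{"dx":-0.213,"dy":0.06,"dz":-0.384,"rx":0,"ry":0.8,"rz":0,"gripper":0},{"dx":-0.24,"dy":0.07,"dz":-0.432,"rx":0,"ry":0.9,"rz":0,"gripper":0},{"dx":-0.266,"dy":0.08,"dz":-0.48,"rx":0,"ry":1.0,"rz":0,"gripper":0},{"dx":-0.29,"dy":0.09,"dz":-0.52,"rx":0,"ry":1.09,"rz":0,"gripper":0},{"dx":-0.305,"dy":0.1,"dz":-0.55,"rx":0,"ry":1.15,"rz":0,"gripper":0},{"dx":-0.315,"dy":0.103,"dz":-0.567,"rx":0,"ry":1.19,"rz":0,"gripper":0},{"dx":-0.32,"dy":0.103,"dz":-0.576,"rx":0,"ry":1.205,"rz":0,"gripper":0},{"dx":-0.32,"dy":0.103,"dz":-0.576,"rx":0,"ry":1.205,"rz":0,"gripper":0}]' 20
python3 - <<'E'
from h import *
for n in("top","wrist"):
    p,d=read_camera(n);cv2.imwrite(f"pics/{n}1.png",p[:,:,::-1])
print(status.observe())
E
```

```text
time: 2.2
tool_pos: [0.6113, -0.0143, 0.1411]
tool_rot: [-1.571, -0.0, 0.001]
contact_force: [-0.2, 0.2, 0.2]
opening: 0.0005
{'time': 2.3, 'qpos': array([-1.47810708e-01,  5.88828788e-01,  1.41524555e+00,  3.52593390e-04,
        1.13730219e+00, -1.49340201e-01]), 'qvel': array([ 0.0036911 , -0.00345267,  0.00500542, -0.00159197, -0.00164727,
        0.00196323]), 'joint_efforts': array([-4.93276399e-01, -5.32995057e+01, -2.28880012e+01,  3.98079597e-02,
        2.57878716e-02,  7.56146110e-04]), 'tool_pos': array([ 0.61085782, -0.01361503,  0.14119326]), 'tool_rot': array([-1.57051203e+00, -2.61312933e-04,  1.38138534e-03]), 'contact_force': array([-0.29022513,  0.18193596,  0.76879248]), 'torque': array([-0.07340244,  0.04689899,  0.03700108]), 'opening': 0.0005512060884785095}
```

View pics/top1.png

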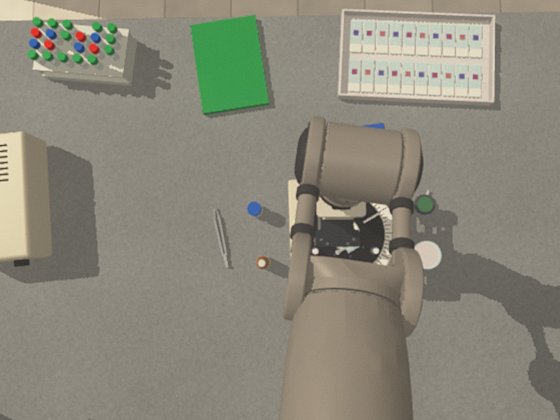

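View pics/wrist1.png

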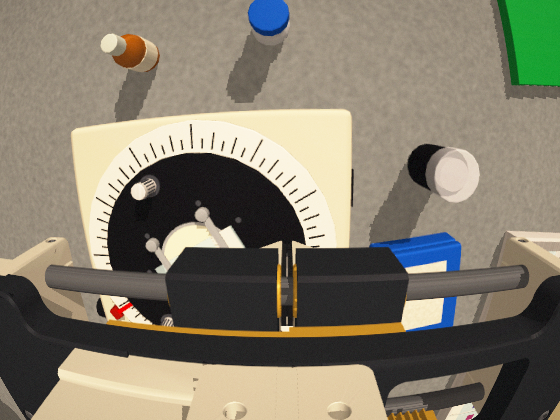

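Wrist view shows shut fingers to the left of post A and above the disc, with posts at (145,188) and (168,322). Next I descend beside post A.

```bash
python3 -m creep '[{"dx":0,"dy":0.012,"dz":0,"rx":0,"ry":0,"rz":0,"gripper":0},{"dx":0,"dy":0.03,"dz":0,"rx":0,"ry":0,"rz":0,"gripper":0},{"dx":0,"dy":0.045,"dz":0,"rx":0,"ry":0,"rz":0,"gripper":0},{"dx":0,"dy":0.053,"dz":-0.002,"rx":0,"ry":0,"rz":0,"gripper":0},{"dx":0,"dy":0.056,"dz":-0.005,"rx":0,"ry":0,"rz":0,"gripper":0},{"dx":0,"dy":0.056,"dz":-0.008,"rx":0,"ry":0,"rz":0,"gripper":0}]'
python3 - <<'E'
from h import *
for n in("wrist","side"):
    p,d=read_camera(n);cv2.imwrite(f"pics/{n}2.png",p[:,:,::-1] if n=="wrist" else cv2.resize(p[140:300,180:440,::-1],None,fx=3,fy=3))
s=status.observe();print(s['tool_pos'],s['contact_force'])
E
```

```text
time: 3.05
tool_pos: [0.6114, -0.0229, 0.0848]
tool_rot: [-1.571, -0.0, -0.0]
contact_force: [-0.2, -0.6, 0.3]
opening: 0.0005
[ 0.611571   -0.02307191  0.0852205 ] [ 0.19166241  0.19955575 -0.88293408]
```

View pics/side2.png

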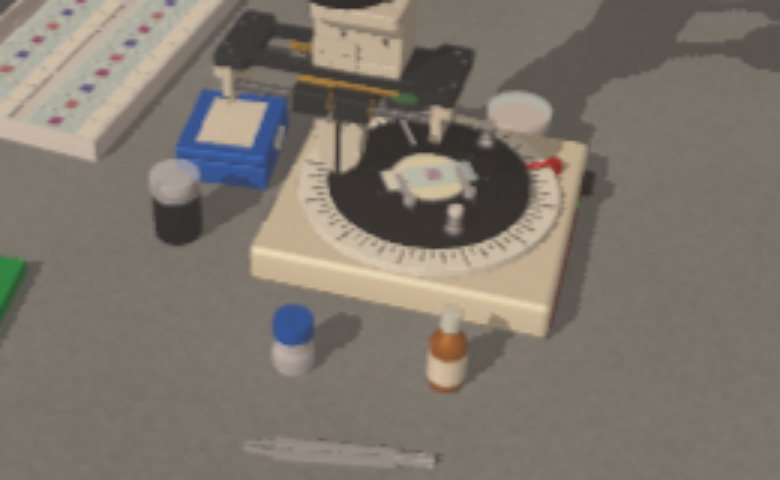

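View pics/wrist2.png

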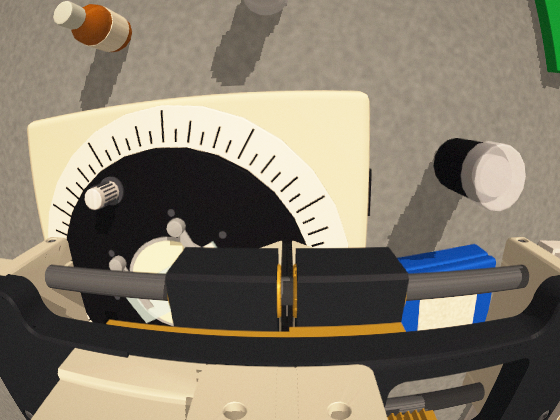

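Side view shows the shut fingertips low over the disc, left of post A, with the gripper body clear of everything. I'll approach gently now.

```bash
python3 -m creep '[{"dx":0,"dy":0,"dz":-0.003,"rx":0,"ry":0,"rz":0,"gripper":0},{"dx":0,"dy":0,"dz":-0.005,"rx":0,"ry":0,"rz":0,"gripper":0},{"dx":0,"dy":0,"dz":-0.007,"rx":0,"ry":0,"rz":0,"gripper":0},{"dx":0,"dy":0,"dz":-0.009,"rx":0,"ry":0,"rz":0,"gripper":0},{"dx":0,"dy":0,"dz":-0.011,"rx":0,"ry":0,"rz":0,"gripper":0}]'
python3 - <<'E'
from h import *
s=status.observe();print(s['tool_pos'],s['contact_force'])
for n in("side",):
    p,d=read_camera(n);cv2.imwrite(f"pics/{n}3.png",cv2.resize(p[140:260,260:400,::-1],None,fx=5,fy=5,interpolation=cv2.INTER_CUBIC))
s=status.observe();print(s['tool_pos'],s['contact_force'])
E
```

```text
time: 3.78
tool_pos: [0.6114, -0.0334, 0.0848]
tool_rot: [-1.57, -0.0, 0.0]
contact_force: [1.7, 1.5, 0.3]
opening: 0.0002
[ 0.61137729 -0.03338003  0.0848215 ] [1.66696882 1.46604787 0.26227098]
[ 0.61140131 -0.03370364  0.08481079] [1.35745351 1.54133226 0.55126505]
```

View pics/side3.png

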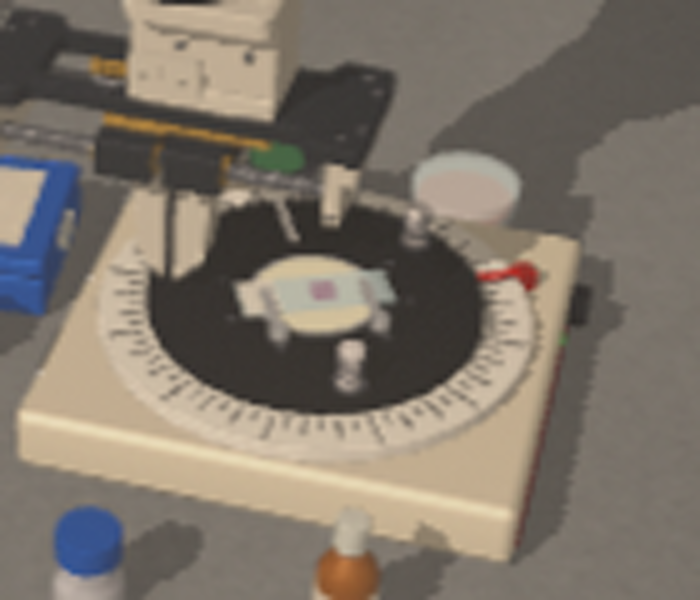

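Contact at about 1.5 N, as intended. I'll compute the arc about the axis, in tool axes.

Run:
```python
import numpy as np
v=np.array([.0694,.0133])
for t in [2,5,9,13,17,21,25,29,33,37,41,45,49,53,57,61,65,69,72,74]:
    a=np.radians(-t);d=np.array([[np.cos(a),-np.sin(a)],[np.sin(a),np.cos(a)]])@v-v
    print(t,np.round(d,4),round(-a,3))
```

```text
2 [ 0.0004 -0.0024] 0.035
5 [ 0.0009 -0.0061] 0.087
9 [ 0.0012 -0.011 ] 0.157
13 [ 0.0012 -0.016 ] 0.227
17 [ 0.0009 -0.0209] 0.297
21 [ 0.0002 -0.0258] 0.367
25 [-0.0009 -0.0306] 0.436
29 [-0.0023 -0.0353] 0.506
33 [-0.004  -0.0399] 0.576
37 [-0.006  -0.0444] 0.646
41 [-0.0083 -0.0488] 0.716
45 [-0.0109 -0.053 ] 0.785
49 [-0.0138 -0.057 ] 0.855
53 [-0.017  -0.0607] 0.925
57 [-0.0204 -0.0643] 0.995
61 [-0.0241 -0.0676] 1.065
65 [-0.028  -0.0706] 1.134
69 [-0.0321 -0.0733] 1.204
72 [-0.0353 -0.0752] 1.257
74 [-0.0375 -0.0763] 1.292
```

Half the arc first, to see the force.

```bash
python3 -m creep '[{"dx":0.0004,"dy":0,"dz":-0.0024,"rx":0,"ry":0.035,"rz":0,"gripper":0},{"dx":0.0009,"dy":0,"dz":-0.0061,"rx":0,"ry":0.087,"rz":0,"gripper":0},{"dx":0.0012,"dy":0,"dz":-0.011,"rx":0,"ry":0.157,"rz":0,"gripper":0},{"dx":0.0012,"dy":0,"dz":-0.016,"rx":0,"ry":0.227,"rz":0,"gripper":0},{"dx":0.0009,"dy":0,"dz":-0.0209,"rx":0,"ry":0.297,"rz":0,"gripper":0},{"dx":0.0002,"dy":0,"dz":-0.0258,"rx":0,"ry":0.367,"rz":0,"gripper":0}]'
python3 - <<'E'
from h import *
p,d=read_camera("side");cv2.imwrite(f"pics/side4.png",cv2.resize(p[140:260,260:400,::-1],None,fx=5,fy=5,interpolation=cv2.INTER_CUBIC))
s=status.observe();print(s['tool_pos'],s['contact_force'])
E
```

```text
time: 4.58
tool_pos: [0.6116, -0.0595, 0.0848]
tool_rot: [-1.571, -0.0, -0.371]
contact_force: [0.5, 1.6, 0.4]
opening: 0.0001
[ 0.61141209 -0.06017631  0.08474727] [-0.58382324 -0.32645711  0.63181053]
```

View pics/side4.png

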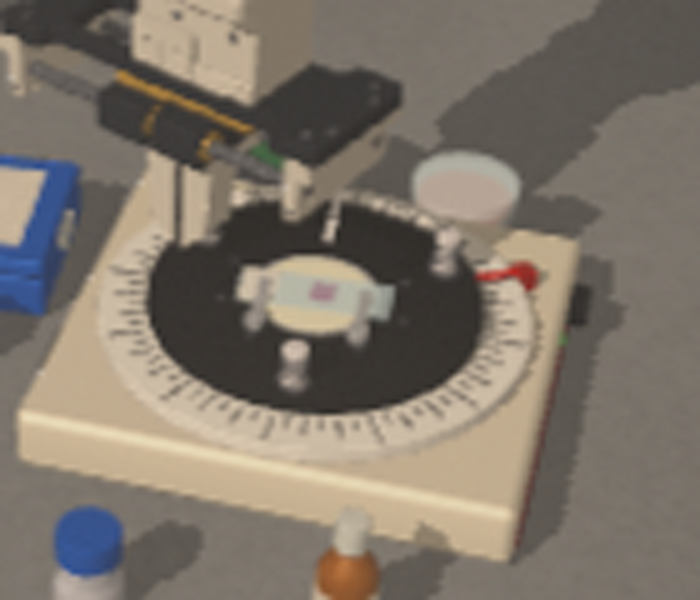

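Disc turned about 21°, with forces under 2 N. Because the motion is a rigid rotation, the same table holds in the new tool axes; I'll do another 53°.

```bash
python3 -m creep '[{"dx":0.0004,"dy":0,"dz":-0.0024,"rx":0,"ry":0.035,"rz":0,"gripper":0},{"dx":0.0009,"dy":0,"dz":-0.0061,"rx":0,"ry":0.087,"rz":0,"gripper":0},{"dx":0.0012,"dy":0,"dz":-0.011,"rx":0,"ry":0.157,"rz":0,"gripper":0},{"dx":0.0012,"dy":0,"dz":-0.016,"rx":0,"ry":0.227,"rz":0,"gripper":0},{"dx":0.0009,"dy":0,"dz":-0.0209,"rx":0,"ry":0.297,"rz":0,"gripper":0},{"dx":0.0002,"dy":0,"dz":-0.0258,"rx":0,"ry":0.367,"rz":0,"gripper":0},{"dx":-0.0009,"dy":0,"dz":-0.0306,"rx":0,"ry":0.436,"rz":0,"gripper":0},{"dx":-0.0023,"dy":0,"dz":-0.0353,"rx":0,"ry":0.506,"rz":0,"gripper":0},{"dx":-0.004,"dy":0,"dz":-0.0399,"rx":0,"ry":0.576,"rz":0,"gripper":0},{"dx":-0.006,"dy":0,"dz":-0.0444,"rx":0,"ry":0.646,"rz":0,"gripper":0},{"dx":-0.0083,"dy":0,"dz":-0.0488,"rx":0,"ry":0.716,"rz":0,"gripper":0},{"dx":-0.0109,"dy":0,"dz":-0.053,"rx":0,"ry":0.785,"rz":0,"gripper":0},{"dx":-0.0138,"dy":0,"dz":-0.057,"rx":0,"ry":0.855,"rz":0,"gripper":0},{"dx":-0.017,"dy":0,"dz":-0.0607,"rx":0,"ry":0.925,"rz":0,"gripper":0}]'
python3 - <<'E'
from h import *
p,d=read_camera("side");cv2.imwrite(f"pics/side5.png",cv2.resize(p[140:260,260:400,::-1],None,fx=5,fy=5,interpolation=cv2.INTER_CUBIC))
s=status.observe();print(s['tool_pos'],s['contact_force'])
E
```

```text
time: 6.38
tool_pos: [0.5739, -0.11, 0.0848]
tool_rot: [-1.57, -0.0, -1.295]
contact_force: [1.3, 0.9, 0.2]
opening: 0.0004
[ 0.57332212 -0.11027086  0.08471864] [-0.00222144  0.82650483  0.66831494]
```

View pics/side5.png

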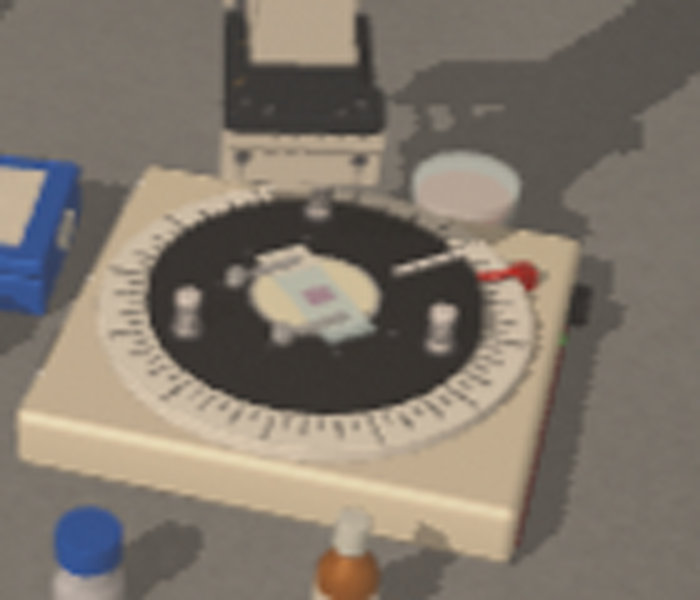

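```bash
sed -i 's/def measure(p,save=None):/def measure(p,n="top"):/; s/r=rect(p,.056,\*c0)/r=rect(p,.056,*c0,n=n)/; s/uv=proj(P).astype/uv=proj(P,n).astype/' h.py
python3 - <<'E'
from h import *
p,d=read_camera("side");print(measure(p,"side"))
q=proj([[.5735,-.11,.067],[.5735,-.11,.13],[.542,-.047,.056]],"side");print((q-[260,140])*5)
p,d=read_camera("wrist");cv2.imwrite("pics/wrist5.png",p[:,:,::-1])
E
```

```text
(array([ 0.54286005, -0.04296728,  0.08572578]), (np.float64(-134.26305506913715), np.float64(85.125)), (np.float64(-144.44251451746067), np.float64(78.29166666666667)))
[[288.07246989 194.39428459]
 [295.11362916  90.15054318]
 [316.17590451 293.1708726 ]]
```

View pics/wrist5.png

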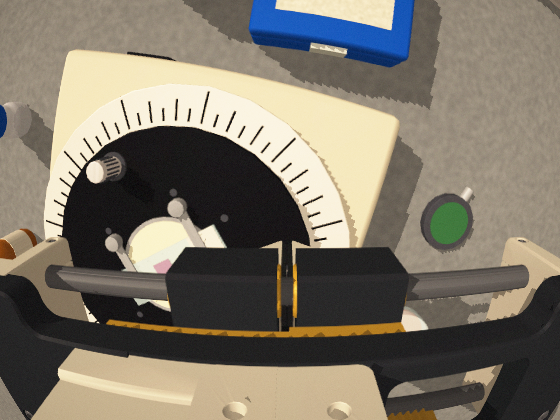

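About 10–11.5° remains by the side camera. I'll push 8° more, then measure.

```bash
python3 -m creep '[{"dx":0.0004,"dy":0,"dz":-0.0024,"rx":0,"ry":0.035,"rz":0,"gripper":0},{"dx":0.0009,"dy":0,"dz":-0.0061,"rx":0,"ry":0.087,"rz":0,"gripper":0},{"dx":0.001,"dy":0,"dz":-0.0085,"rx":0,"ry":0.122,"rz":0,"gripper":0},{"dx":0.0011,"dy":0,"dz":-0.0098,"rx":0,"ry":0.14,"rz":0,"gripper":0},{"dx":0.0011,"dy":0,"dz":-0.0098,"rx":0,"ry":0.14,"rz":0,"gripper":0}]'
python3 - <<'E'
from h import *
p,d=read_camera("side");cv2.imwrite(f"pics/side6.png",cv2.resize(p[140:260,260:400,::-1],None,fx=5,fy=5,interpolation=cv2.INTER_CUBIC));print(measure(p,"side"))
p,d=read_camera("top");cv2.imwrite(f"pics/top6.png",p[...,::-1])
s=status.observe();print(s['tool_pos'],s['contact_force'])
E
```

```text
time: 7.15
tool_pos: [0.5646, -0.1137, 0.0847]
tool_rot: [-1.571, 0.0, -1.432]
contact_force: [0.6, 0.7, -0.1]
opening: 0.0004
(array([ 0.54272636, -0.04286309,  0.08580608]), (np.float64(-141.54990218853382), np.float64(85.0)), (np.float64(-144.3939445240286), np.float64(85.08333333333333)))
[ 0.56460457 -0.11368212  0.08469467] [ 1.23302266  0.04856505 -0.08811926]
```

View pics/side6.png

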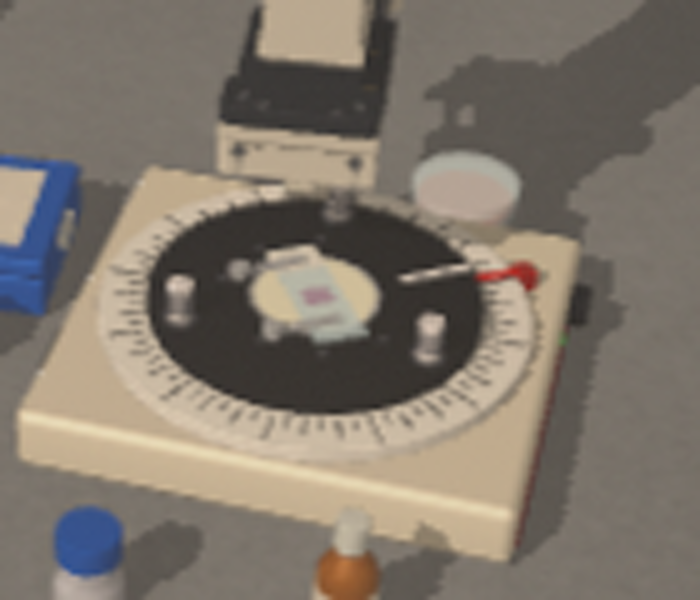

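View pics/top6.png

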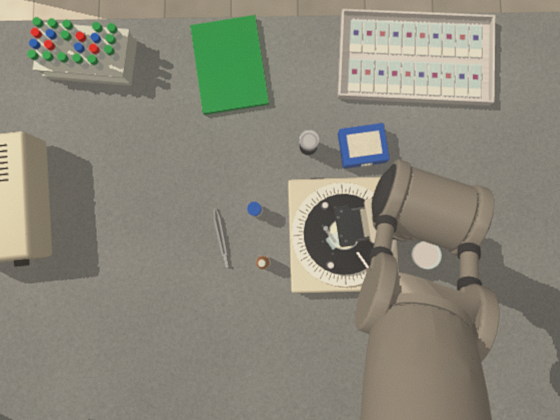

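Run:
```python
from h import *
p=cv2.imread('pics/top6.png')[...,::-1].copy()
cv2.imwrite('pics/r6.png',rect(p,.056,.541,-.05)[:,:,::-1])
```

```text
(no output)
```

View pics/r6.png

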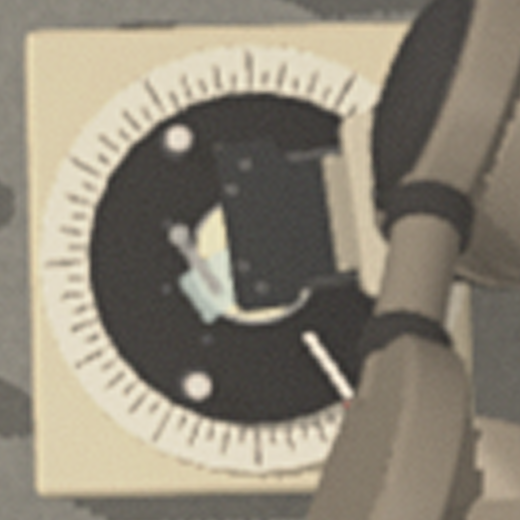

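```bash
cat >> h.py <<'E'
def linefit(p,n,C,a0,idx=True):
    """centroid of line per radius; returns az of points"""
    z,rs=(.056,np.arange(.054,.079,.001)) if idx else (.050,np.arange(.090,.105,.001))
    a=np.radians(np.arange(a0-8,a0+8,.1));P=[]
    for r in rs:
        w=np.c_[C[0]+r*np.cos(a),C[1]+r*np.sin(a),np.full(a.size,z)]
        uv=proj(w,n).astype(np.float32)
        s=cv2.remap(p,uv[None,:,0].copy(),uv[None,:,1].copy(),cv2.INTER_LINEAR)[0].astype(float)
        q=s.min(1) if idx else s[:,0]-s[:,1:].max(1)
        q=q-np.median(q);q=np.clip(q-.4*q.max(),0,None)
        P.append(w[:,:2].T@q/q.sum())
    P=np.array(P);m=P.mean(0);d=np.linalg.svd(P-m)[2][0];d*=np.sign(d@(m-C))
    return np.degrees(np.arctan2(*(m-C)[::-1])),np.degrees(np.arctan2(*d[::-1])),m,P[-1],P[0]
E
python3 - <<'E'
from h import *
C=np.array([.54196,-.04724])
p0=np.load('top0p.npy');s0=np.load('side0p.npy')
p=cv2.imread('pics/top6.png')[...,::-1].copy()
print('i0',linefit(p0,'top',C,-60)[:3]);print('t',linefit(p0,'top',C,-146,False)[:3]);print('i6',linefit(p,'top',C,-146)[:3])
Cs=np.array([.5428,-.0430])
x,_=read_camera('side')
print('side t0',linefit(s0,'side',Cs,-146,False)[:3]);print('t',linefit(x,'side',Cs,-146,False)[:3]);print('i',linefit(x,'side',Cs,-143)[:3])
print('i0',linefit(s0,'side',Cs,-60)[:3], measure(s0,'side'))
E
```

```text
i0 (np.float64(-59.80658341563218), np.float64(-59.89845891298155), array([ 0.57514689, -0.10427586]))
t (np.float64(-146.38027532278912), np.float64(-147.37150980862523), array([ 0.46119044, -0.10094326]))
i6 (np.float64(-145.35195122672195), np.float64(-145.32647310690595), array([ 0.48767397, -0.08475666]))
side t0 (np.float64(-144.4515156836911), np.float64(-145.37054647160042), array([ 0.46389104, -0.09938602]))
t (np.float64(-144.50169263568927), np.float64(-144.3585540115083), array([ 0.46384092, -0.09931744]))
i (np.float64(-141.43360983932348), np.float64(-143.6109868339643), array([ 0.49120706, -0.08413658]))
i0 (np.float64(-60.83917741322706), np.float64(-58.51048891020205), array([ 0.5749529 , -0.10062333])) (array([ 0.54274696, -0.04328551,  0.08584519]), (np.float64(-60.579251316847134), np.float64(95.66666666666669)), (np.float64(-144.55328272339221), np.float64(77.45833333333333)))
```

The two cameras disagree on the remainder (1.0° from a partly hidden top view against 2–3° from the side). I'll back off and take the hand aside for a clear top view.

```bash
python3 -m creep '[{"dx":0,"dy":0,"dz":0.006,"rx":0,"ry":0,"rz":0,"gripper":0},{"dx":0,"dy":0,"dz":0.018,"rx":0,"ry":0,"rz":0,"gripper":0},{"dx":0,"dy":-0.02,"dz":0.02,"rx":0,"ry":0,"rz":0,"gripper":0},{"dx":0,"dy":-0.05,"dz":0.02,"rx":0,"ry":0,"rz":0,"gripper":0},{"dx":0.02,"dy":-0.08,"dz":0.01,"rx":0,"ry":0,"rz":0,"gripper":0},{"dx":0.06,"dy":-0.1,"dz":-0.02,"rx":0,"ry":0,"rz":0,"gripper":0},{"dx":0.11,"dy":-0.1,"dz":-0.05,"rx":0,"ry":0,"rz":0,"gripper":0},{"dx":0.16,"dy":-0.1,"dz":-0.08,"rx":0,"ry":0,"rz":0,"gripper":0},{"dx":0.21,"dy":-0.1,"dz":-0.11,"rx":0,"ry":0,"rz":0,"gripper":0},{"dx":0.25,"dy":-0.1,"dz":-0.14,"rx":0,"ry":0,"rz":0,"gripper":0},{"dx":0.267,"dy":-0.1,"dz":-0.153,"rx":0,"ry":0,"rz":0,"gripper":0},{"dx":0.267,"dy":-0.1,"dz":-0.153,"rx":0,"ry":0,"rz":0,"gripper":0}]'
python3 - <<'E'
from h import *
C=np.array([.54196,-.04724])
p,_=read_camera('top');cv2.imwrite('pics/top7.png',p[...,::-1]);cv2.imwrite('pics/r7.png',rect(p,.056,.541,-.05)[:,:,::-1])
print(measure(p))
for q in (C,measure(p)[0][:2]): print(linefit(p,'top',q,-146,False),linefit(p,'top',q,-146))
E
```

```text
time: 8.8
tool_pos: [0.4499, -0.4, 0.1844]
tool_rot: [-1.571, 0.001, -1.434]
contact_force: [0.4, 0.0, -0.3]
opening: 0.0006
(array([ 0.54195471, -0.04728737,  0.08315141]), (np.float64(-145.40081105282928), np.float64(140.16666666666666)), (np.float64(-146.39685211548507), np.float64(122.625)))
(np.float64(-146.38870759562542), np.float64(-146.75850682935678), array([ 0.46118257, -0.10093135]), array([ 0.45536886, -0.10483052]), array([ 0.46708869, -0.09716899])) (np.float64(-145.35044463403585), np.float64(-145.43546517535842), array([ 0.48767484, -0.08475816]), array([ 0.47772589, -0.09147194]), array([ 0.49745948, -0.07781089]))
(np.float64(-146.4100932602154), np.float64(-146.75871127128315), array([ 0.46115724, -0.10094856]), array([ 0.45534287, -0.10484672]), array([ 0.46705616, -0.09717563])) (np.float64(-145.38257965501322), np.float64(-145.43926971589534), array([ 0.48764852, -0.08477507]), array([ 0.47769775, -0.09148637]), array([ 0.49743105, -0.07782446]))
```

View pics/r7.png

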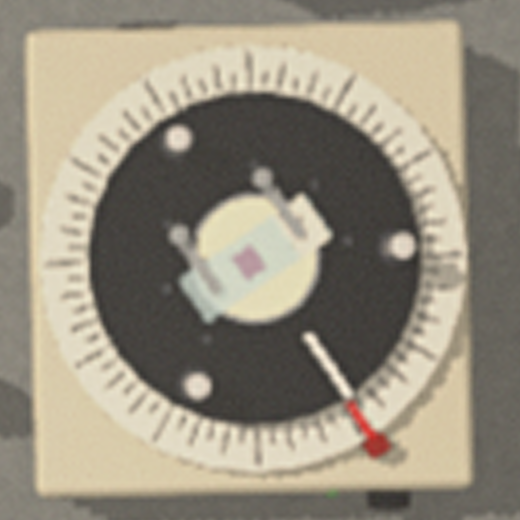

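View pics/top7.png

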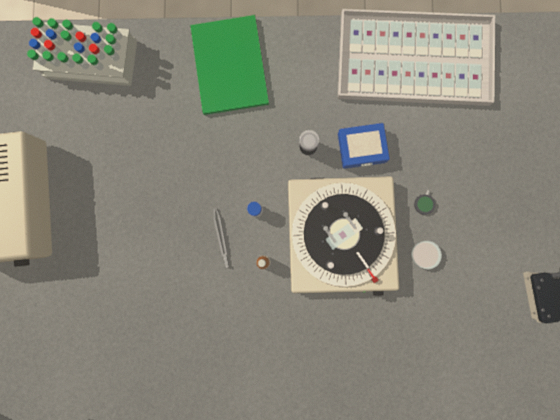

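The clear top view shows the index at −145.4° and the target at −146.4°, so about 1.0° clockwise remains. The disc centre is confirmed by both index-line positions. I'll retrace to 4 mm behind the last contact pose.

```bash
python3 -m creep '[{"dx":-0.017,"dy":0,"dz":0.013,"rx":0,"ry":0,"rz":0,"gripper":0},{"dx":-0.057,"dy":0,"dz":0.043,"rx":0,"ry":0,"rz":0,"gripper":0},{"dx":-0.107,"dy":0,"dz":0.073,"rx":0,"ry":0,"rz":0,"gripper":0},{"dx":-0.157,"dy":0,"dz":0.103,"rx":0,"ry":0,"rz":0,"gripper":0},{"dx":-0.207,"dy":0,"dz":0.133,"rx":0,"ry":0,"rz":0,"gripper":0},{"dx":-0.25,"dy":0,"dz":0.165,"rx":0,"ry":0,"rz":0,"gripper":0},{"dx":-0.267,"dy":0.01,"dz":0.173,"rx":0,"ry":0,"rz":0,"gripper":0},{"dx":-0.267,"dy":0.05,"dz":0.173,"rx":0,"ry":0,"rz":0,"gripper":0},{"dx":-0.267,"dy":0.08,"dz":0.173,"rx":0,"ry":0,"rz":0,"gripper":0},{"dx":-0.267,"dy":0.1,"dz":0.173,"rx":0,"ry":0,"rz":0,"gripper":0},{"dx":-0.267,"dy":0.1,"dz":0.165,"rx":0,"ry":0,"rz":0,"gripper":0},{"dx":-0.267,"dy":0.1,"dz":0.159,"rx":0,"ry":0,"rz":0,"gripper":0},{"dx":-0.267,"dy":0.1,"dz":0.157,"rx":0,"ry":0,"rz":0,"gripper":0},{"dx":-0.267,"dy":0.1,"dz":0.157,"rx":0,"ry":0,"rz":0,"gripper":0}]'
```

```text
time: 10.6
tool_pos: [0.5689, -0.1133, 0.0857]
tool_rot: [-1.569, -0.001, -1.432]
contact_force: [-0.5, -0.5, -0.7]
opening: 0.0008
```

```bash
python3 -m creep '[{"dx":0,"dy":0,"dz":-0.002,"rx":0,"ry":0,"rz":0,"gripper":0},{"dx":0,"dy":0,"dz":-0.0035,"rx":0,"ry":0,"rz":0,"gripper":0},{"dx":0.0001,"dy":0,"dz":-0.0043,"rx":0,"ry":0.005,"rz":0,"gripper":0},{"dx":0.0002,"dy":0,"dz":-0.0048,"rx":0,"ry":0.011,"rz":0,"gripper":0},{"dx":0.0002,"dy":0,"dz":-0.0053,"rx":0,"ry":0.018,"rz":0,"gripper":0},{"dx":0.0002,"dy":0,"dz":-0.0053,"rx":0,"ry":0.018,"rz":0,"gripper":0}]'
python3 - <<'E'
from h import *
C=np.array([.54196,-.04726])
p,_=read_camera('top')
print(linefit(p,'top',C,-146)[:2])
x,_=read_camera('side');print(measure(x,'side'))
E
```

```text
time: 11.35
tool_pos: [0.5635, -0.1141, 0.0848]
tool_rot: [-1.57, -0.0, -1.45]
contact_force: [0.9, -0.2, 0.2]
opening: 0.0006
(np.float64(-146.20918717938733), np.float64(-146.99819960054938))
(array([ 0.54266398, -0.04294834,  0.08579739]), (np.float64(-142.45340909091124), np.float64(83.16666666666669)), (np.float64(-144.41645986816798), np.float64(85.5)))
```

Now −146.2°, within about 0.2° of the target. I'll back off, take the hand clear and verify.

```bash
python3 -m creep '[{"dx":0,"dy":0,"dz":0.006,"rx":0,"ry":0,"rz":0,"gripper":0},{"dx":0,"dy":0,"dz":0.018,"rx":0,"ry":0,"rz":0,"gripper":0},{"dx":0,"dy":-0.02,"dz":0.02,"rx":0,"ry":0,"rz":0,"gripper":0},{"dx":0,"dy":-0.05,"dz":0.02,"rx":0,"ry":0,"rz":0,"gripper":0},{"dx":0.02,"dy":-0.08,"dz":0.01,"rx":0,"ry":0,"rz":0,"gripper":0},{"dx":0.06,"dy":-0.1,"dz":-0.02,"rx":0,"ry":0,"rz":0,"gripper":0},{"dx":0.11,"dy":-0.1,"dz":-0.05,"rx":0,"ry":0,"rz":0,"gripper":0},{"dx":0.16,"dy":-0.1,"dz":-0.08,"rx":0,"ry":0,"rz":0,"gripper":0},{"dx":0.21,"dy":-0.1,"dz":-0.11,"rx":0,"ry":0,"rz":0,"gripper":0},{"dx":0.25,"dy":-0.1,"dz":-0.14,"rx":0,"ry":0,"rz":0,"gripper":0},{"dx":0.267,"dy":-0.1,"dz":-0.153,"rx":0,"ry":0,"rz":0,"gripper":0},{"dx":0.267,"dy":-0.1,"dz":-0.153,"rx":0,"ry":0,"rz":0,"gripper":0}]'
python3 - <<'E'
from h import *
C=np.array([.54196,-.04726])
p,_=read_camera('top');cv2.imwrite('pics/top8.png',p[...,::-1]);cv2.imwrite('pics/r8.png',rect(p,.056,.541,-.05)[:,:,::-1])
print(measure(p));print(linefit(p,'top',C,-146,False)[:3],linefit(p,'top',C,-146)[:3])
x,_=read_camera('side');cv2.imwrite('pics/side8.png',cv2.resize(x[140:260,260:400,::-1],None,fx=5,fy=5,interpolation=cv2.INTER_CUBIC))
# centre of the side view from index lines at two known angles
s0=np.load('side0p.npy');Cs=np.array([.5425,-.0455])
A=[linefit(s0,'side',Cs,-60),linefit(x,'side',Cs,-144),linefit(x,'side',Cs,-146,False)]
for a in A: print(a[:3])
# difference to first picture: what else moved
p0=np.load('top0p.npy');df=cv2.absdiff(cv2.GaussianBlur(p,(5,5),0),cv2.GaussianBlur(p0,(5,5),0)).max(2)
m=(df>30).astype(np.uint8);n,l,st,ce=cv2.connectedComponentsWithStats(m)
print([list(s) for s in st[1:] if s[4]>6])
E
```

```text
time: 12.95
tool_pos: [0.4435, -0.3982, 0.1844]
tool_rot: [-1.571, 0.001, -1.452]
contact_force: [-0.1, 0.7, -0.0]
opening: 0.0006
(array([ 0.5419557 , -0.04725172,  0.08315082]), (np.float64(-146.2390845443826), np.float64(140.33333333333334)), (np.float64(-146.36047028843004), np.float64(121.66666666666667)))
(np.float64(-146.38385235714742), np.float64(-147.103875070002), array([ 0.46118703, -0.10095825])) (np.float64(-146.2064726323506), np.float64(-147.05291009863998), array([ 0.48712052, -0.08396286]))
(np.float64(-59.48695857745751), np.float64(-58.755892111173885), array([ 0.57600407, -0.10234902]))
(np.float64(-143.9894857174986), np.float64(-146.16692001206133), array([ 0.48912388, -0.08429499]))
(np.float64(-145.5840682298649), np.float64(-144.18193631796535), array([ 0.46249153, -0.10031563]))
[[np.int32(340), np.int32(195), np.int32(8), np.int32(8), np.int32(51)], [np.int32(321), np.int32(201), np.int32(9), np.int32(8), np.int32(53)], [np.int32(343), np.int32(212), np.int32(7), np.int32(7), np.int32(36)], [np.int32(362), np.int32(212), np.int32(18), np.int32(12), np.int3
[... 907 characters left out ...]
7), np.int32(8), np.int32(8), np.int32(52)], [np.int32(371), np.int32(247), np.int32(9), np.int32(8), np.int32(57)], [np.int32(335), np.int32(249), np.int32(8), np.int32(6), np.int32(36)], [np.int32(356), np.int32(251), np.int32(12), np.int32(18), np.int32(82)], [np.int32(383), np.int32(253), np.int32(7), np.int32(7), np.int32(35)], [np.int32(326), np.int32(261), np.int32(8), np.int32(8), np.int32(52)], [np.int32(530), np.int32(275), np.int32(30), np.int32(52), np.int32(1319)], [np.int32(523), np.int32(276), np.int32(6), np.int32(5), np.int32(21)], [np.int32(525), np.int32(283), np.int32(9), np.int32(33), np.int32(130)], [np.int32(530), np.int32(317), np.int32(6), np.int32(6), np.int32(16)]]
```

View pics/r8.png

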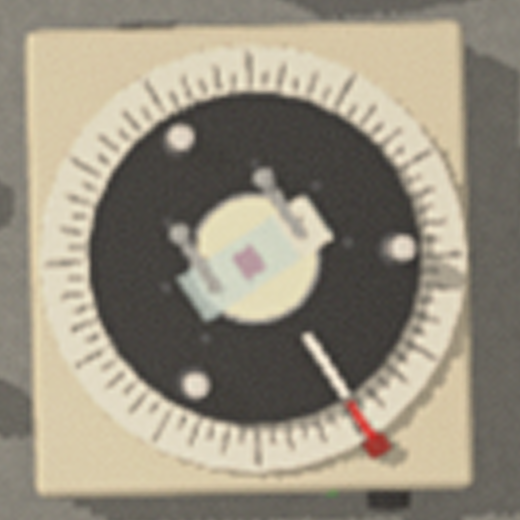

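View pics/side8.png

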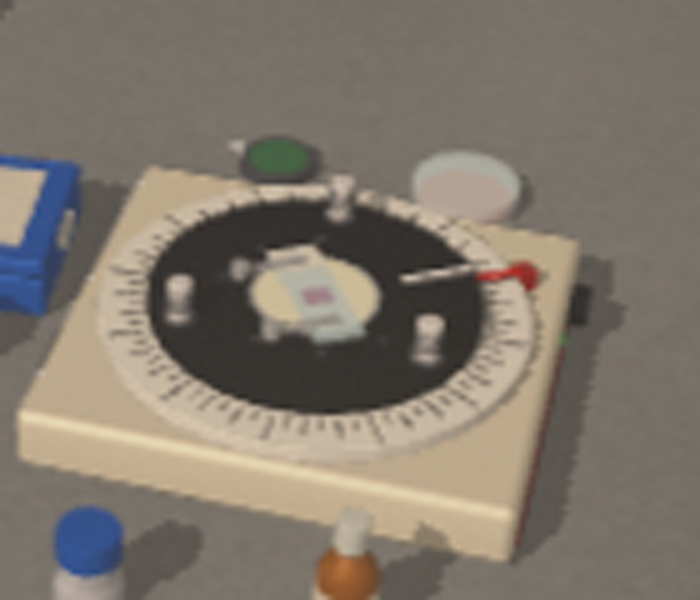

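Top view now puts the index at −146.2° and the target at −146.4°. Nothing outside the disc and the hand changed from the first picture. The side camera, fitted coarsely, suggests up to about 1° more, so I'll take a closer independent look with the wrist camera.

```bash
python3 -m creep '[{"dx":0,"dy":-0.01,"dz":0,"rx":0,"ry":-0.1,"rz":0,"gripper":0},{"dx":-0.01,"dy":-0.015,"dz":0.002,"rx":0,"ry":-0.25,"rz":0,"gripper":0},{"dx":-0.023,"dy":-0.015,"dz":0.005,"rx":0,"ry":-0.4,"rz":0,"gripper":0},{"dx":-0.035,"dy":-0.015,"dz":0.007,"rx":0,"ry":-0.55,"rz":0,"gripper":0},{"dx":-0.05,"dy":-0.015,"dz":0.01,"rx":0,"ry":-0.7,"rz":0,"gripper":0},{"dx":-0.062,"dy":-0.015,"dz":0.013,"rx":0,"ry":-0.85,"rz":0,"gripper":0},{"dx":-0.075,"dy":-0.015,"dz":0.016,"rx":0,"ry":-1.0,"rz":0,"gripper":0},{"dx":-0.088,"dy":-0.015,"dz":0.018,"rx":0,"ry":-1.15,"rz":0,"gripper":0},{"dx":-0.1,"dy":-0.015,"dz":0.02,"rx":0,"ry":-1.3,"rz":0,"gripper":0},{"dx":-0.112,"dy":-0.015,"dz":0.023,"rx":0,"ry":-1.4,"rz":0,"gripper":0},{"dx":-0.116,"dy":-0.015,"dz":0.024,"rx":0,"ry":-1.45,"rz":0,"gripper":0},{"dx":-0.116,"dy":-0.015,"dz":0.024,"rx":0,"ry":-1.45,"rz":0,"gripper":0}]'
python3 - <<'E'
from h import *
s=status.observe();p,_=read_camera('wrist')
np.savez('w9.npz',p=p,t=s['tool_pos'],r=s['tool_rot'])
cv2.imwrite('pics/wrist9.png',p[...,::-1]);print(get_calibration('wrist'),s['tool_pos'])
E
```

```text
time: 14.55
tool_pos: [0.4543, -0.2776, 0.1999]
tool_rot: [-1.571, -0.0, 0.002]
contact_force: [-0.4, 0.6, -0.2]
opening: 0.0004
{'fx': 325.19226210127806, 'fy': 325.19226210127806, 'cx': 286.54378198808286, 'cy': 208.72146307343178, 'mount': array([[ 9.99999815e-01,  3.22649654e-04,  5.15518550e-04,
         6.93985729e-04],
       [-4.09986951e-04, -2.68436082e-01,  9.63297411e-01,
        -1.40843189e-01],
       [ 4.49191356e-04, -9.63297444e-01, -2.68435900e-01,
         7.13557905e-02],
       [ 0.00000000e+00,  0.00000000e+00,  0.00000000e+00,
         1.00000000e+00]])} [ 0.45433395 -0.27764361  0.19993423]
```

View pics/wrist9.png

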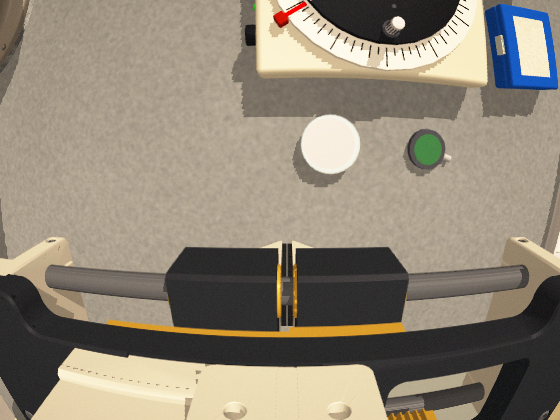

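```bash
python3 -m creep '[{"dx":0,"dy":0,"dz":0.015,"rx":0,"ry":0,"rz":0,"gripper":0},{"dx":0,"dy":0,"dz":0.045,"rx":0,"ry":0,"rz":0,"gripper":0},{"dx":0,"dy":0,"dz":0.08,"rx":0,"ry":0,"rz":0,"gripper":0},{"dx":0,"dy":0,"dz":0.1,"rx":0,"ry":0,"rz":0,"gripper":0},{"dx":0,"dy":0,"dz":0.11,"rx":0,"ry":0,"rz":0,"gripper":0},{"dx":0,"dy":0,"dz":0.11,"rx":0,"ry":0,"rz":0,"gripper":0}]'
cat >> h.py <<'E'
def projw(P,t,r):
    c=get_calibration('wrist');T=np.eye(4);T[:3,:3]=R.from_euler('xyz',r).as_matrix();T[:3,3]=t
    M=np.linalg.inv(T@c['mount']);q=np.atleast_2d(P)@M[:3,:3].T+M[:3,3]
    rho=np.hypot(q[:,0],q[:,1]);th=np.arctan2(rho,q[:,2])
    return np.c_[c['cx']+c['fx']*th*q[:,0]/rho,c['cy']+c['fy']*th*q[:,1]/rho]
E
python3 - <<'E'
import h
from h import *
s=status.observe();p,_=read_camera('wrist')
cv2.imwrite('pics/wrist10.png',p[...,::-1])
h.proj=lambda P,n='top':projw(P,s['tool_pos'],s['tool_rot'])
C=np.array([.542,-.0473])
print(h.measure(p))
r=h.rect(p,.056,.485,-.085,half=.065,res=.00025);cv2.imwrite('pics/wr10.png',r[...,::-1])
print(h.linefit(p,'top',C,-146,False)[:3],h.linefit(p,'top',C,-146)[:3])
E
```

```text
time: 15.35
tool_pos: [0.4537, -0.1693, 0.1998]
tool_rot: [-1.571, -0.0, 0.001]
contact_force: [0.7, -0.5, -0.3]
opening: 0.0008
(array([ 0.54333   , -0.04802243,  0.08337912]), (np.float64(-146.34754833179605), np.float64(216.29166666666666)), (np.float64(-146.27743996755825), np.float64(240.5)))
(np.float64(-145.48518788151748), np.float64(-146.50716631812645), array([ 0.46207781, -0.10225943])) (np.float64(-145.1825435622783), np.float64(-146.30281396599233), array([ 0.48782352, -0.08497812]))
```

View pics/wrist10.png

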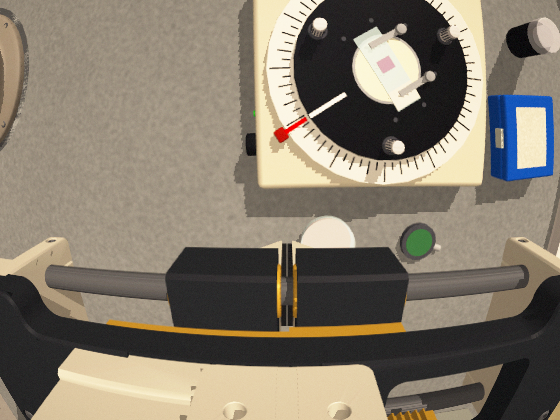

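View pics/wr10.png

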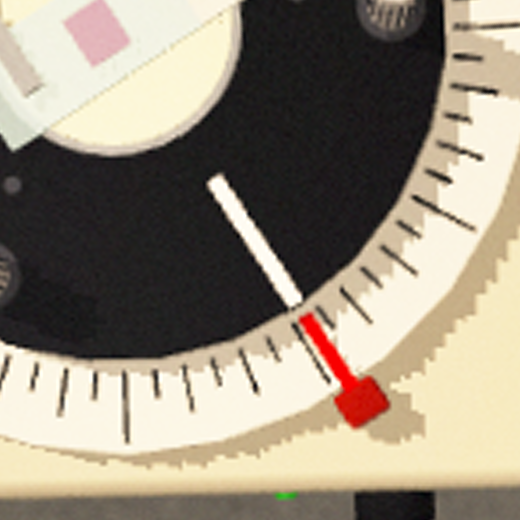

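The wrist close-up confirms it: index −146.35°, target −146.28°, line directions within 0.2°. I'll draw the hand fully away and hand in.

```bash
python3 -m creep '[{"dx":0,"dy":-0.005,"dz":-0.015,"rx":0,"ry":0,"rz":0,"gripper":0},{"dx":0,"dy":-0.015,"dz":-0.05,"rx":0,"ry":0,"rz":0,"gripper":0},{"dx":0,"dy":-0.03,"dz":-0.09,"rx":0,"ry":0,"rz":0,"gripper":0},{"dx":0,"dy":-0.04,"dz":-0.13,"rx":0,"ry":0,"rz":0,"gripper":0},{"dx":0,"dy":-0.05,"dz":-0.17,"rx":0,"ry":0,"rz":0,"gripper":0},{"dx":0,"dy":-0.05,"dz":-0.19,"rx":0,"ry":0,"rz":0,"gripper":0},{"dx":0,"dy":-0.05,"dz":-0.19,"rx":0,"ry":0,"rz":0,"gripper":0}]'
python3 - <<'E'
from h import *
p,_=read_camera('top');print(measure(p))
print(robot.hand_in())
E
```

```text
time: 16.27
tool_pos: [0.4528, -0.3608, 0.2488]
tool_rot: [-1.57, 0.001, -0.002]
contact_force: [0.0, 1.1, -0.4]
opening: 0.0005
(array([ 0.5419515 , -0.04726828,  0.08313557]), (np.float64(-146.2547631817673), np.float64(140.16666666666666)), (np.float64(-146.36995754695405), np.float64(121.45833333333333)))
the job is handed in; nothing more can be done
None
```

The index line now lines up with the red target line to within about 0.2°. I pushed post A about 86.5° clockwise with the shut fingertips: one long arc, then a 1° correction after a clear look. I then took the hand well clear and handed in at about 16 s.

- **Alignment:** the last top view put the index at −146.25° and the target at −146.37°. A wrist close-up just before gave −146.35° and −146.28°.
- **Side camera disagreed:** its coarser, oblique view suggested up to 1–1.5° still to go clockwise. I trusted the top and wrist views, which agreed with each other.
- **Forces:** the readings taken at the stops while pushing stayed under about 2.5 N, against the 20 N limit. I didn't read the force during the movements themselves.
- **Surroundings:** comparing top views from before and after the pushing, nothing changed except the disc and the hand. The red rider's angle reads the same as at the start.

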